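# Refit the hand wheel on the splined spindle of the book press

### The job

The hand wheel has been taken off the small book press. Pick it up by its hub and fit it back, rim side down, on the toothed spindle standing up from the press: rock it to and fro about its axis while pushing down until the teeth mesh, and keep hold of it until it is pushed fully home on the spindle's collar - do not let it drop. Then let go of it.

Things in the scene. Friction and masses are not known exactly. Their poses are not given: they have to be found in the camera images.
- wheel_centre (a point): Centre (on the axis, half-way up) of the loose hand wheel, 0.35 to 0.6 kg: a grey hexagonal hub, 50 mm across flats and 60 mm tall, open right through, in a black rim 120 mm wide on three spokes. It starts level on the table, rim side down. z is up its axis; x is square to one flat, so flats face 0, 60, 120 ... degrees from x. Spokes at 0, 120 and 240 degrees from x.
- handwheel: The same wheel: origin on the axis at the hub's underside, 30 mm below its centre; axes as above. Rim and spokes lie 10 to 22 mm above the underside, so the hub's upper 38 mm is clear all round, to be gripped across two flats.
- wheel_bore (a point): Where the teeth of the wheel's bore begin, on its axis 8 mm above the underside (below it a plain recess 40 mm across). Six straight teeth 6 mm wide, one in the middle of each flat (0, 60 ... degrees from x), tips on a 28.4 mm circle, running to 1 mm below the top.
- spindle_end (a point): Centre of the upper end, 155 mm above the table, of the upright splined spindle of the grey press. z up, x turns with the spindle. Shaft 26 mm in diameter, its last 8 mm tapering to 14 mm; six teeth 6.5 mm wide, 38 mm across outside, at 30, 90, 150 ... degrees from x, with pointed tops 17 mm below this point. The spindle turns stiffly (0.25 N m).
- spindle_collar (a point): On the spindle's axis, at the top of its round collar (52 mm wide), 54 mm below the spindle's end. Home: the wheel's underside rests here, its centre 24 mm below the spindle's end. It meshes when the x axes of wheel and spindle differ by a multiple of 60 degrees, within about 5 degrees and 1.2 mm sideways; unmeshed teeth stop it 24 to 30 mm above home.
- press: The fixed press: origin on the table under the spindle's axis; base 110 (x) by 170 mm (y), 14 mm thick; a crosshead along y on two posts, 56 by 170 mm, its top 95 mm and its post nuts 100 mm above the table.

How it is judged (in metres and radians):
At the end, for the whole second after the job is handed in: The wheel stands on the spindle with its teeth meshed, fully home on the collar (within 3 mm), on the spindle's axis (within 4 mm), level (within 0.08 rad), rim side down (z of wheel_centre in the frame of spindle_end below -0.021 m and horizontal distance between wheel_centre and spindle_end below 0.004 m and angle between wheel_centre's own z axis and vertical below 0.08 rad); the robot touches nothing.
It fails at once if the wheel is dropped on the spindle (moves faster than 0.6 m/s within 30 mm of the spindle's axis, its centre less than 30 mm above the spindle's end) (horizontal distance between wheel_centre and spindle_end below 0.03 m and z of wheel_centre in the frame of spindle_end below 0.03 m and linear speed of handwheel above 0.6 m/s).
It also fails if it takes over 58 s, if anything falls off the work surface, if the arm or the gripper's body presses on something with over 40 N, if the wrist force passes 120 N, or if a joint passes its speed limit or range.

### The arm

A 6-joint arm with a two-finger parallel gripper is mounted at the origin on a cart in front of the work surface, level with it; the furniture and walls round the work are solid. World frame = base frame: x ahead of the robot, y to its left, z up, the work surface at z = 0. Lengths are in m, angles in degrees, forces in N, time in s.
With the tool pointing down it reaches from about 0.25 to 0.775 m from the base axis. Payload 4 kg.
Tool frame: the origin (TCP) lies between the finger pads; the fingertips stand 25 mm ahead of it and the grasp point (between the pads) lies 6 mm ahead of it; z points along the fingers, x is the direction in which the jaws open and shut, and the axes are right-handed (so a half turn about z gives the same grasp; the last joint's range is limited). The gripper opens to 94 mm and grips with 3 to 60 N. Pads are 16 mm wide; open, the fingers measure 119 mm over their backs; the gripper's body (75 mm by 177 mm) begins 78 mm behind the grasp point.
Start: joints at [61.129, 4.996, 78.535, -0, 96.463, -5.907], TCP at [0.215, 0.506, 0.231] pointing down, gripper open.
Joint ranges: [-177.83, 177.83], [-43.37, 116.18], [15.69, 146.23], [-61.86, 241.86], [9.47, 152.12], [-147.06, 147.06]. Speed limits (degrees/s): [159.86, 159.86, 180, 180, 180, 180].

### API

Orientations are given as [roll, pitch, yaw] about the fixed x, y, z axes, in that order (R = Rz(yaw) Ry(pitch) Rx(roll)).
In Python, from cell import arm, optics, ticket gives the robot as it stands.
- The arm moves only by the tool move_arm, never from a script. Its arguments are lists of equal length, an entry for each row: "travel": the shift along the tool's x, y, z in mm, a list of three; "roll": the turn about the tool's z in degrees. In form: {"travel": [[dx, dy, dz], ...], "roll": [roll, ...]}. A call has 1 to 20 rows; each row is the pose to reach, as a shift and turn from the pose measured when the call began, along the tool's axes at that moment; what a row does not reach only later rows make up. A row lasts 1/12 s, in which the tool goes at most 41.7 mm and 7.16 degrees, less where a joint would pass 70% of its speed; a pose out of reach is approached as far as the arm can. A call with a gripper value outside its range is refused whole. "jaw" is the closure in counts, from 0 (fully open) to 255 (shut), set as the call begins (left out, the last holds). The fingers move at their own pace and stop on an object; "grip_force" is the grip in N (left out, the last holds). Time passes only in rows, so rows that repeat a pose let the fingers close. It gives the time, the measured TCP pose, the force and the opening at its end, in the units of the state.
- arm.observe(): the state, without advancing time (a new reading comes with each control period).
- optics.capture(name): name is "scene" or "top" or "wrist"; returns a dict with "frame" (400x640x3 uint8, red, green, blue), "range_z" (400x640 float32, m along the optical axis (not along the pixel's ray), 0 where there is no reading), "mtx" (3x3 intrinsics, pixels), "dist" ([k1, k2, p1, p2, k3] as OpenCV has them; the pictures are not rectified), "R" (3x3) and "t" (3): a world point X has camera coordinates R X + t; the wrist camera has in their place "mount" (4x4, takes a point from camera to tool coordinates, whose origin is the TCP and whose axes are the tool frame's). Camera axes: x right, y down, z forward; pixel columns grow to the right and rows downward; lengths in m; the calibration is good to about 2 mm. A picture is of the moment at which its call begins: read the wrist's pose just before it.
- ticket.job_done(): hands the job in, once; it reports no verdict.
The state is a dict: "time": time; "joint_pos": joint angles; "qvel": joint speeds; "joint_torque": joint torques, N m; "tcp_pos": TCP position; "orientation": TCP orientation; "ft_force": force on the tool from outside, world axes, zero at the start; "ft_torque": the same for the moment, N m; "finger_gap": opening from 0.0 (shut) to 1.0 (fully open).
Only numpy, scipy, OpenCV 4.12 (cv2) and the standard library are available. Lean on these libraries where they do the work, as an engineer would, in place of code of your own. Each camera call takes 0.05 s, during which the arm holds its last target.

## Working session

There is one attempt and no reset: what is moved stays moved. The work goes in short steps, Python scripts to look and compute and a tool call to move; the robot and the scene stay as the last step left them, time stands still between calls to the robot, and variables do not carry over. Pictures are saved under pics/ and viewed, and the job is handed in when it is done.

Besides the shell and the picture viewer there is one more tool, called after "Request:" by a JSON object that holds its "op" and its "data". move_arm: Moves the arm, as the interface text tells. Its arguments: {"type":"object","properties":{"travel":{"type":"array"},"roll":{"type":"array"},"jaw":{"type":"number"},"grip_force":{"type":"number"}},"required":["travel","roll"]}

```bash
mkdir -p pics; ls; python3 - <<'E'
from cell import arm, optics
import cv2
s=arm.observe(); print(s)
for n in ["scene","top","wrist"]:
    c=optics.capture(n); cv2.imwrite(f"pics/a_{n}.png",c["frame"][:,:,::-1])
    print(n,c["mtx"].tolist(),c["dist"], c.get("mount",None), c.get("R"),c.get("t"))
    import pickle; pickle.dump(c,open(f"a_{n}.pkl","wb"))
E
```

```text
pics
{'time': 0.0, 'joint_pos': array([ 6.11287787e+01,  5.03918503e+00,  7.86241922e+01,  1.10410952e-04,
        9.64628083e+01, -5.90884814e+00]), 'qvel': array([ 0.03722281,  0.08753515, -0.01973637, -0.01005574,  0.00873374,
        0.03425166]), 'joint_torque': array([-1.34296282e-03, -3.40178955e+01, -3.02425218e+01,  7.17181549e-02,
        3.27824091e-02, -1.61909911e-04]), 'tcp_pos': array([0.2143477 , 0.50597532, 0.22930829]), 'orientation': array([-1.79986901e+02,  1.25503736e-01,  6.70376535e+01]), 'ft_force': array([ 1.0827309 ,  0.49327986, -0.16875949]), 'ft_torque': array([0.0048327 , 0.00995748, 0.07910878]), 'finger_gap': 1.0003632380501244}
scene [[365.8079729292884, 0.0, 320.59308244294465], [0.0, 365.8079729292884, 198.4822573362906], [0.0, 0.0, 1.0]] [0.01652569 0.         0.         0.         0.        ] None [[ 0.54468473 -0.83842247  0.01913918]
 [-0.54100961 -0.36872407 -0.75587774]
 [ 0.64080196  0.40136058 -0.65443298]] [-0.21036386  0.3396912   0.65826653]
top [[365.2110138276611, 0.0, 321.12918790512765], [0.0, 365.2110138276611, 204.9467256471674], [0.0, 0.0, 1.0]] [0.02427147 0.         0.         0.         0.        ] None [[-0.02019481 -0.99941658 -0.02754396]
 [-0.98659765  0.02438232 -0.16133998]
 [ 0.16191743  0.02391658 -0.98651444]] [0.04776992 0.44162126 0.89968114]
wrist [[299.8272603398509, 0.0, 321.11991307385887], [0.0, 299.8272603398509, 198.94123232118338], [0.0, 0.0, 1.0]] [0.00139641 0.         0.         0.         0.        ] [[ 9.99997456e-01 -2.25496270e-03 -4.70288259e-05 -6.08619360e-04]
 [ 2.18141237e-03  9.61661151e-01  2.74231786e-01 -8.03191382e-02]
 [-5.73156654e-04 -2.74231191e-01  9.61663624e-01 -1.54163366e-01]
 [ 0.00000000e+00  0.00000000e+00  0.00000000e+00  1.00000000e+00]] None None
```

View pics/a_scene.png

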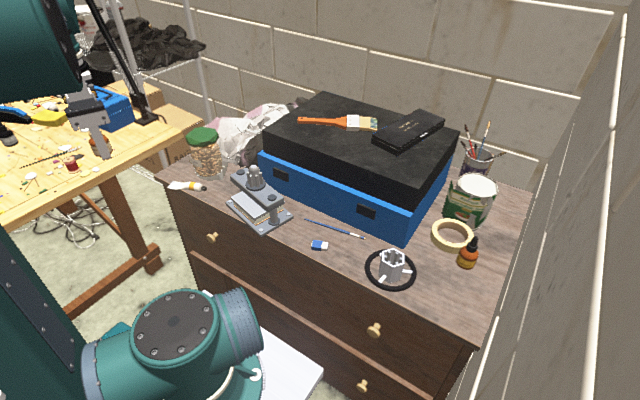

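View pics/a_top.png

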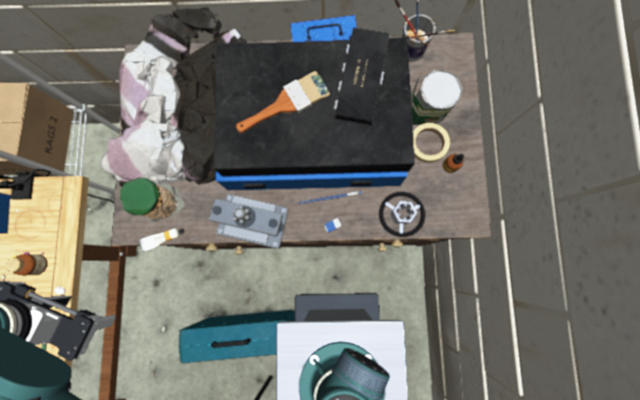

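View pics/a_wrist.png

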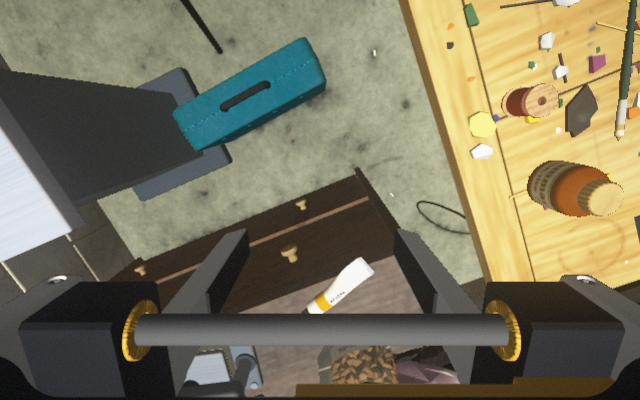

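The scene shows the wheel at about (390,268) and the press spindle at (254,172). In the top view the wheel is at about (403,213) and the spindle at (242,212). Next I'll enlarge crops and locate both.

```bash
cat > h.py <<'E'
import numpy as np, cv2, pickle
def ray(c,u,v):
    p=cv2.undistortPoints(np.array([[[u,v]]],float),c["mtx"],c["dist"])[0,0]
    return np.array([p[0],p[1],1.])
def at_z(c,u,v,z,R=None,t=None):
    R=c["R"] if R is None else R; t=c["t"] if t is None else t
    o=-R.T@t; d=R.T@ray(c,u,v); return o+d*(z-o[2])/d[2]
def rot(o):
    from scipy.spatial.transform import Rotation as Ro
    return Ro.from_euler('xyz',o,degrees=True).as_matrix()
def wrist_pose(c,s):
    T=np.eye(4);T[:3,:3]=rot(s["orientation"]);T[:3,3]=s["tcp_pos"]
    M=np.linalg.inv(T@c["mount"]); return M[:3,:3],M[:3,3]
def proj(c,X,R=None,t=None):
    R=c["R"] if R is None else R; t=c["t"] if t is None else t
    return cv2.projectPoints(np.atleast_2d(X).astype(float),cv2.Rodrigues(R)[0],t,c["mtx"],c["dist"])[0][:,0]
E
python3 - <<'E'
from h import *
c=pickle.load(open("a_top.pkl","rb"))
a=cv2.resize(c["frame"][180:250,370:440],None,fx=6,fy=6,interpolation=cv2.INTER_CUBIC)
b=cv2.resize(c["frame"][180:260,200:300],None,fx=6,fy=6,interpolation=cv2.INTER_CUBIC)[:420]
cv2.imwrite("pics/crop1.png",a[:,:,::-1]);cv2.imwrite("pics/crop2.png",b[:,:,::-1])
print(at_z(c,403,213,.06),at_z(c,402,214,.02),at_z(c,242,212,.155))
E
```

```text
[ 0.41357066 -0.16462729  0.06      ] [ 0.41647699 -0.16992521  0.02      ] [0.41151972 0.21244968 0.155     ]
```

View pics/crop1.png

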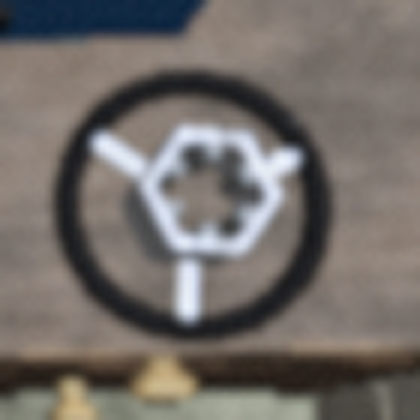

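View pics/crop2.png

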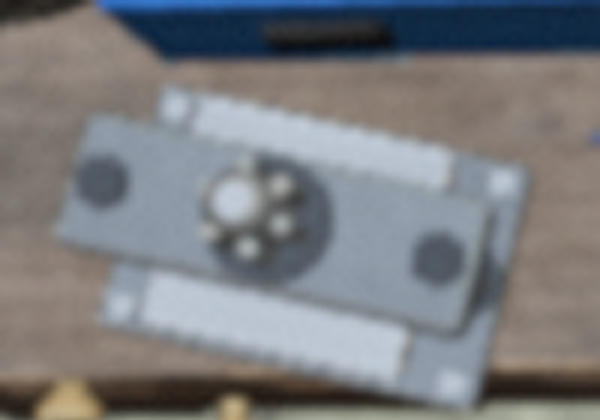

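```bash
cat >> h.py <<'E'
def totool(s,X):
    return rot(s["orientation"]).T@(np.array(X)-s["tcp_pos"])*1000
E
python3 - <<'E'
from h import *
from cell import arm
s=arm.observe()
c=pickle.load(open("a_top.pkl","rb"))
w=at_z(c,405.3,211.7,.06); p=at_z(c,239.3,213.3,.155); print(w,p)
print(totool(s,[p[0],p[1],.30]))
# depth heights: box top front, etc.
Z=c["range_z"]
for u,v in [(300,160),(230,160),(400,160),(239,213),(403,205),(270,120),(158,200),(140,195),(310,90)]:
    r=ray(c,u,v)*Z[v,u]; print(u,v,c["R"].T@(r-c["t"]))
E
```

```text
[ 0.41667698 -0.17044664  0.06      ] [0.40872752 0.21846968 0.155     ]
[-189.11366251  291.11562175  -70.14161827]
300 160 [0.51540628 0.07755558 0.19873781]
230 160 [0.51963252 0.22957007 0.19848882]
400 160 [ 0.50926209 -0.13688444  0.19866478]
239 213 [0.40998753 0.22012732 0.15115605]
403 205 [ 0.43627409 -0.16917979  0.04298177]
270 120 [0.60884799 0.14292157 0.19721518]
158 200 [0.4550365  0.43213793 0.0943675 ]
140 195 [0.45901637 0.45204928 0.14061675]
310 90 [0.66879194 0.05276699 0.21219027]
```

```bash
python3 - <<'E'
from h import *
c=pickle.load(open("a_top.pkl","rb"))
Z=c["range_z"]
for u in (390,403,412):
  for v in range(162,196,3):
    r=ray(c,u,v)*Z[v,u]; print(u,v,(c["R"].T@(r-c["t"])).round(4))
E
```

```text
390 162 [ 0.5054 -0.1154  0.199 ]
390 165 [ 0.5024 -0.1173  0.1855]
390 168 [ 0.5013 -0.1206  0.1645]
390 171 [ 0.5013 -0.1249  0.1375]
390 174 [ 0.4983 -0.1273  0.1211]
390 177 [ 0.494  -0.1291  0.1086]
390 180 [ 0.4934 -0.1336  0.0794]
390 183 [ 0.4927 -0.1385  0.0487]
390 186 [ 0.4957 -0.1466 -0.0017]
390 189 [ 0.4869 -0.1456  0.0013]
390 192 [ 0.4794 -0.1458 -0.0019]
390 195 [ 0.4669 -0.1415  0.0214]
403 162 [ 0.5048 -0.1431  0.1981]
403 165 [ 0.502  -0.1456  0.1843]
403 168 [ 0.5019 -0.1505  0.1591]
403 171 [ 0.501  -0.155   0.1355]
403 174 [ 0.4977 -0.1577  0.1202]
403 177 [ 0.4932 -0.1597  0.1085]
403 180 [ 0.4933 -0.166   0.0762]
403 183 [ 0.5024 -0.181   0.0007]
403 186 [ 0.4942 -0.1806  0.0006]
403 189 [ 0.486  -0.1801  0.0009]
403 192 [ 0.4736 -0.1751  0.0233]
403 195 [ 0.4663 -0.1754  0.0196]
412 162 [ 0.5041 -0.1621  0.1985]
412 165 [ 0.5025 -0.166   0.1802]
412 168 [ 0.5429 -0.2072  0.0009]
412 171 [ 0.5346 -0.2067  0.0008]
412 174 [ 5.267e-01 -2.065e-01 -4.000e-04]
412 177 [ 0.5186 -0.2062 -0.0011]
412 180 [ 0.5096 -0.205   0.0021]
412 183 [ 0.5018 -0.2048  0.0007]
412 186 [ 0.4934 -0.2041  0.0015]
412 189 [ 0.4854 -0.2037  0.001 ]
412 192 [ 0.478  -0.2041 -0.0028]
412 195 [ 0.4653 -0.198   0.022 ]
```

Request:
{"op": "move_arm", "data": {"travel": [[-20, 30, -15], [-45, 65, -35], [-75, 110, -55], [-105, 155, -70], [-135, 205, -70], [-165, 250, -70], [-189, 291, -70], [-189, 291, -70], [-189, 291, -70], [-189, 291, -70]], "roll": [0, 0, 0, 0, 0, 0, 0, 0, 0, 0]}}

```text
time: 0.98
tcp_pos: [0.411, 0.2146, 0.2994]
orientation: [179.9, 0.2, 66.6]
ft_force: [-0.3, 0.7, -0.3]
finger_gap: 0.998
```

```bash
python3 - <<'E'
from h import *
from cell import arm, optics
s=arm.observe(); c=optics.capture("wrist"); pickle.dump((s,c),open("b.pkl","wb"))
print(s["time"],s["tcp_pos"],s["orientation"],s["ft_force"])
cv2.imwrite("pics/b.png",c["frame"][:,:,::-1])
E
```

```text
0.9833 [0.41104484 0.21460468 0.29939675] [179.92985221   0.20590155  66.61987127] [-0.29761616  0.72053762 -0.29041815]
```

View pics/b.png

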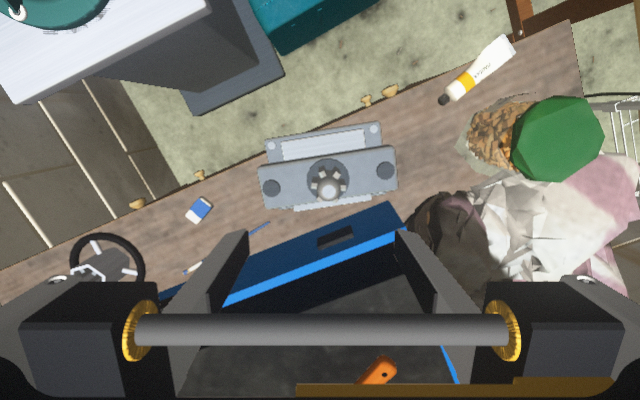

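The spindle end is at about (329,184) in this view. I'll enlarge it.

```bash
python3 - <<'E'
from h import *
s,c=pickle.load(open("b.pkl","rb"))
a=cv2.resize(c["frame"][145:220,285:375],None,fx=8,fy=8,interpolation=cv2.INTER_CUBIC)
cv2.imwrite("pics/b2.png",a[:,:,::-1])
E
```

```text
(no output)
```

View pics/b2.png

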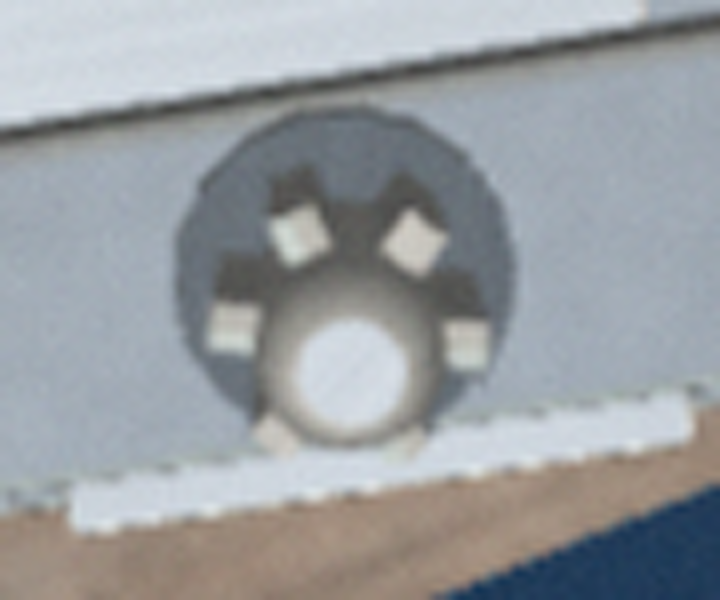

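```bash
python3 - <<'E'
from h import *
from scipy.optimize import least_squares
s,c=pickle.load(open("b.pkl","rb"))
R,t=wrist_pose(c,s)
f=lambda x,y:np.array([(x+.5)/8-.5+285,(y+.5)/8-.5+145])
e=f(354,374)
T=np.array([f(*q) for q in [(300,235),(414,241),(467,343),(234,327)]])
print("end",at_z(c,*e,.155,R,t))
ang=[at_z(c,*q,.137,R,t) for q in T]; print(np.array(ang))
def model(p):
    a=np.deg2rad(p[2]+60*np.array([2,1,0,3]))*1
    X=np.stack([p[0]+p[3]*np.cos(a),p[1]+p[3]*np.sin(a),.137+0*a],1)
    return X
cen=at_z(c,*e,.155,R,t)
A=np.array(ang)-cen
print(np.rad2deg(np.arctan2(A[:,1],A[:,0])),np.hypot(A[:,0],A[:,1]))
best=None
for sg in (1,-1):
  for z in (.135,.138,):
    def res(p):
        a=np.deg2rad(p[2]+sg*60*np.array([1,2,3,0]))
        X=np.stack([p[0]+p[3]*np.cos(a),p[1]+p[3]*np.sin(a),z+0*a],1)
        r=(proj(c,X,R,t)-T)
        return np.r_[r.ravel(),(proj(c,[[p[0],p[1],.155]],R,t)[0]-e)]
    for a0 in range(0,360,60):
        r=least_squares(res,[cen[0],cen[1],a0,.0155])
        if r.cost<5: print(sg,z,r.x,r.cost); break
# collar circle
g=[f(*q) for q in [(178,270),(518,265),(345,105)]]
P=np.array([at_z(c,*q,.101,R,t) for q in g])[:, :2]
Am=np.c_[2*P,np.ones(3)]; sol=np.linalg.solve(Am,(P**2).sum(1)); print("collar",sol[:2],np.sqrt(sol[2]+sol[:2]@sol[:2]))
E
```

```text
end [0.41084734 0.2220762  0.155     ]
[[0.39471371 0.22151303 0.137     ]
 [0.40155296 0.23521139 0.137     ]
 [0.41740182 0.23637543 0.137     ]
 [0.40277044 0.20826847 0.137     ]]
[-178.00079807  125.28300644   65.37424205 -120.32573421] [0.01614346 0.01609095 0.01572988 0.01599656]
-1 0.135 [ 4.10669537e-01  2.22084199e-01  6.28547160e+01 -1.57958744e-02] 0.10156063381586512
-1 0.138 [ 4.10149948e-01  2.22256380e-01  6.28955336e+01 -1.57258304e-02] 0.3901403891161959
collar [0.40969896 0.22285521] 0.02549722311136737
```

Request:
{"op": "move_arm", "data": {"travel": [[-25, 11, 5], [-60, 27, 15], [-95, 43, 25], [-130, 59, 30], [-165, 74, 40], [-200, 90, 50], [-235, 106, 60], [-270, 122, 70], [-305, 138, 75], [-335, 151, 80], [-351, 158, 80], [-351, 158, 80], [-351, 158, 80]], "roll": [0, 0, 0, 0, 0, 0, 0, 0, 0, 0, 0, 0, 0]}}

```text
time: 2.12
tcp_pos: [0.4162, -0.1677, 0.2197]
orientation: [-179.9, 0.1, 66.7]
ft_force: [-0.2, 0.2, 0.5]
finger_gap: 1.002
```

```bash
python3 - <<'E'
from h import *
from cell import arm, optics
s=arm.observe(); c=optics.capture("wrist"); pickle.dump((s,c),open("c.pkl","wb"))
print(s["time"],s["tcp_pos"],s["orientation"],s["ft_force"],s["joint_pos"])
cv2.imwrite("pics/c.png",c["frame"][:,:,::-1])
E
```

```text
2.1167 [ 0.41623423 -0.16765397  0.21968383] [-1.79883468e+02  6.74848223e-02  6.67198154e+01] [-0.15032124  0.19317519  0.53226757] [-2.91274026e+01 -7.85390130e+00  9.23242613e+01 -7.93895508e-02
  9.56386854e+01 -9.58548745e+01]
```

View pics/c.png

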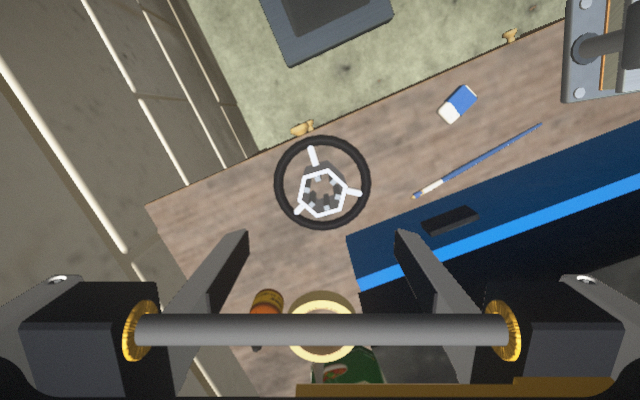

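The wheel hub is at about (322,192), with the rim around (322,182).

```bash
python3 - <<'E'
from h import *
s,c=pickle.load(open("c.pkl","rb"))
a=cv2.resize(c["frame"][130:235,270:375],None,fx=7,fy=7,interpolation=cv2.INTER_CUBIC)[:600]
cv2.imwrite("pics/c2.png",a[:,:,::-1])
E
```

```text
(no output)
```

View pics/c2.png

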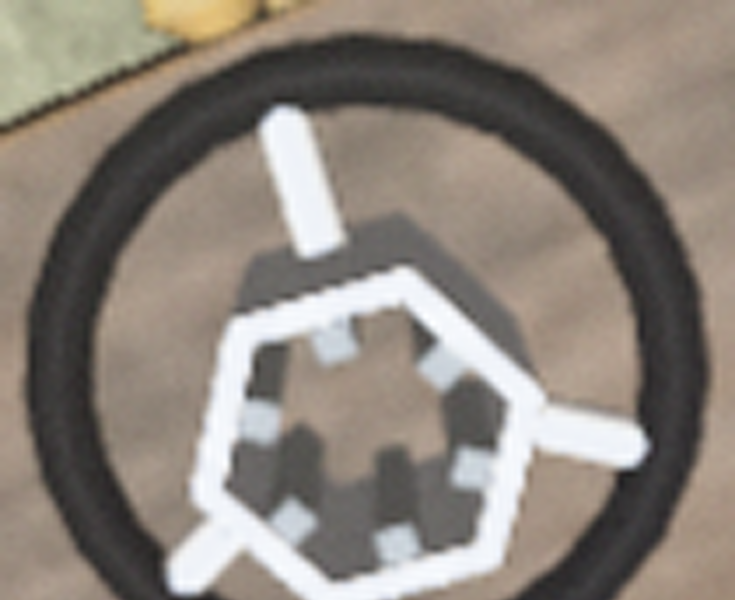

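```bash
python3 - <<'E'
from h import *
from scipy.optimize import least_squares
s,c=pickle.load(open("c.pkl","rb"))
R,t=wrist_pose(c,s)
f=lambda x,y:np.array([(x+.5)/7-.5+270,(y+.5)/7-.5+130])
T=np.array([f(*q) for q in [(405,266),(548,398),(497,568),(330,603),(191,500),(226,320)]])
P=np.array([at_z(c,*q,.06,R,t) for q in T]);m=P.mean(0)
print(m,np.hypot(*(P-m)[:,:2].T))
a=np.rad2deg(np.arctan2(*(P-m)[:,1::-1].T));print(a,(a%60), "flat ang",(a%60).mean()+30)
rim=np.array([at_z(c,*f(x,y),.016,R,t) for x,y in [(28,375),(710,375),(370,35),(128,140),(610,130)]])[:,:2]
sol=np.linalg.lstsq(np.c_[2*rim,np.ones(5)],(rim**2).sum(1),rcond=None)[0]; print("rim",sol[:2],np.sqrt(sol[2]+sol[:2]@sol[:2]))
for nm,p,q in [("s1",(283,115),(320,250)),("s2",(640,448),(545,425))]:
    d=at_z(c,*f(*p),.022,R,t)-at_z(c,*f(*q),.022,R,t);print(nm,np.rad2deg(np.arctan2(d[1],d[0])))
E
```

```text
[ 0.41832601 -0.16851673  0.06      ] [0.02847732 0.02889146 0.02873195 0.02649208 0.02871687 0.02896234]
[ 144.76841609   81.4380272    22.33079627  -35.84085953  -95.28904389
 -155.94013229] [24.76841609 21.4380272  22.33079627 24.15914047 24.71095611 24.05986771] flat ang 53.577867309068296
rim [ 0.41912946 -0.16796708] 0.059533974956341225
s1 171.53405376677125
s2 52.66813718852702
```

Request:
{"op": "move_arm", "data": {"travel": [[0, 0, 0], [0, 0, 0], [0, 1, 0], [0, 2, 0], [0.5, 2.4, 0], [0.5, 2.4, 0], [0.5, 2.4, 0], [0.5, 2.4, 0], [0.5, 2.4, 0], [0.5, 2.4, 0]], "roll": [-5, -11, -18, -25, -32, -38, -43, -46.3, -46.3, -46.3]}}

```text
time: 3.0
tcp_pos: [0.4191, -0.166, 0.2203]
orientation: [-179.9, -0.0, 113.2]
ft_force: [1.1, -0.4, -0.0]
finger_gap: 1.0
```

```bash
python3 - <<'E'
from h import *
from cell import arm, optics
s=arm.observe(); c=optics.capture("wrist"); pickle.dump((s,c),open("d.pkl","wb"))
print(s["time"],s["tcp_pos"],s["orientation"],s["ft_force"],s["joint_pos"])
R,t=wrist_pose(c,s);print(proj(c,[[.4186,-.1682,.06]],R,t))
cv2.imwrite("pics/d.png",c["frame"][:,:,::-1])
a=cv2.resize(c["frame"][130:235,270:375],None,fx=7,fy=7,interpolation=cv2.INTER_CUBIC)[:600]
cv2.imwrite("pics/d2.png",a[:,:,::-1])
E
```

```text
3.0 [ 0.41907053 -0.16595188  0.22029734] [-1.79931394e+02 -1.45014843e-03  1.13162290e+02] [ 1.11475729 -0.38001295 -0.03907912] [-2.87787367e+01 -7.64960323e+00  9.20749764e+01 -5.33814962e-02
  9.56180601e+01 -1.41946233e+02]
[[319.57775091 189.79477556]]
```

View pics/d.png

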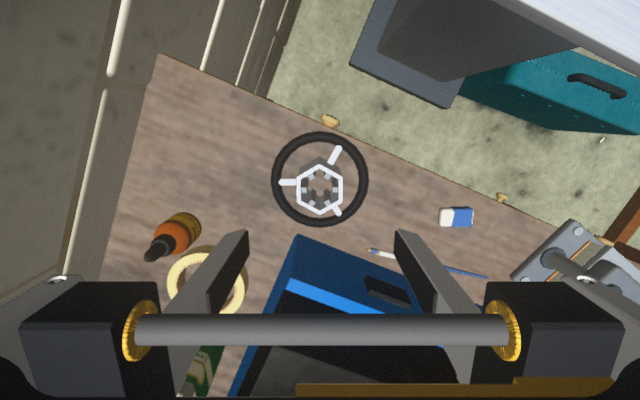

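View pics/d2.png

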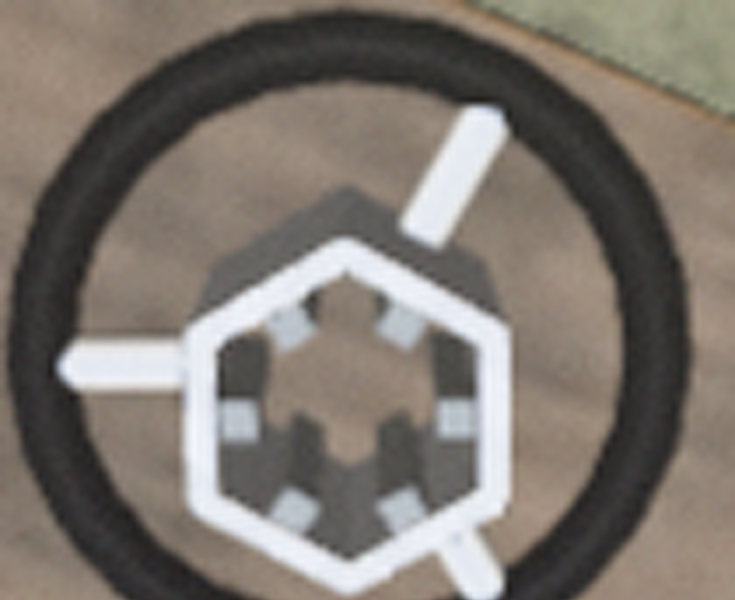

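The hub flats are parallel to the pads, with its corners at crop (347,235) and (349,597). I'll compute the centre and the descent.

```bash
python3 - <<'E'
from h import *
s,c=pickle.load(open("d.pkl","rb"))
R,t=wrist_pose(c,s)
f=lambda x,y:np.array([(x+.5)/7-.5+270,(y+.5)/7-.5+130])
P=np.array([at_z(c,*f(*q),.06,R,t) for q in [(347,235),(512,330),(512,500),(349,597),(186,500),(186,325)]]);m=P.mean(0)
a=np.rad2deg(np.arctan2(*(P-m)[:,1::-1].T));print(m,a%60,np.hypot(*(P-m)[:,:2].T), (a%60).mean()+30)
m2=(m+np.array([.4186,-.1682,.06]))/2; m2[2]=.052;print(totool(s,m2),totool(s,[m[0],m[1],.052]))
E
```

```text
[ 0.41795913 -0.16869737  0.06      ] [23.46619433 21.66472905 25.27580594 23.04016784 20.83692082 22.89061119] [0.0281939  0.0284158  0.02878827 0.02939112 0.02873701 0.02866376] 52.8624048609704
[ -1.98869445  -1.50777632 168.29921932] [ -2.09129662  -1.90020086 168.29968662]
```

Request:
{"op": "move_arm", "data": {"travel": [[0, 0, 15], [-1, -1, 40], [-2, -1.7, 65], [-2, -1.7, 90], [-2, -1.7, 115], [-2, -1.7, 135], [-2, -1.7, 150], [-2, -1.7, 160], [-2, -1.7, 165], [-2, -1.7, 168], [-2, -1.7, 168], [-2, -1.7, 168]], "roll": [0.3, 0.3, 0.3, 0.3, 0.3, 0.3, 0.3, 0.3, 0.3, 0.3, 0.3, 0.3]}}

```text
time: 4.05
tcp_pos: [0.4188, -0.1691, 0.0532]
orientation: [-180.0, 0.1, 112.8]
ft_force: [-0.3, 0.7, 0.7]
finger_gap: 1.002
```

```bash
python3 - <<'E'
from h import *
from cell import arm, optics
s=arm.observe(); c=optics.capture("wrist"); pickle.dump((s,c),open("e.pkl","wb"))
print(s["time"],s["tcp_pos"],s["orientation"],s["ft_force"],s["joint_pos"])
cv2.imwrite("pics/e.png",c["frame"][:,:,::-1])
E
```

```text
4.05 [ 0.41875691 -0.16914932  0.05321102] [-1.79991697e+02  8.12163561e-02  1.12836583e+02] [-0.27375579  0.65472557  0.70044854] [-2.91537308e+01 -1.39076573e+00  1.05889472e+02 -5.84305220e-02
  7.54424226e+01 -1.41975650e+02]
```

View pics/e.png

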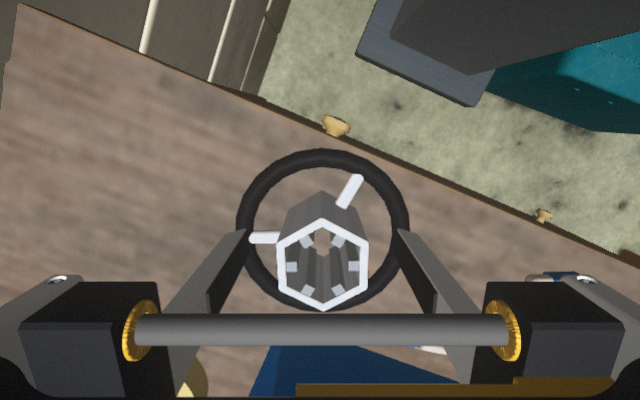

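The hub sits centred between the fingers, at about (323,265). Closing the gripper now.

Request:
{"op": "move_arm", "data": {"travel": [[0, 0, 0], [0, 0, 0], [0, 0, 0], [0, 0, 0], [0, 0, 0], [0, 0, 0], [0, 0, 0], [0, 0, 0], [0, 0, 0], [0, 0, 0]], "roll": [0, 0, 0, 0, 0, 0, 0, 0, 0, 0], "jaw": 255, "grip_force": 50}}

```text
time: 4.93
tcp_pos: [0.4187, -0.1689, 0.0533]
orientation: [180.0, 0.1, 112.8]
ft_force: [-0.9, 0.7, 0.5]
finger_gap: 0.529
```

Request:
{"op": "move_arm", "data": {"travel": [[0, 0, -3], [0, 0, -10], [0, 0, -20], [0, 0, -35], [0, 0, -50], [0, 0, -60], [0, 0, -60], [0, 0, -60]], "roll": [0, 0, 0, 0, 0, 0, 0, 0]}}

```text
time: 5.6
tcp_pos: [0.4191, -0.1691, 0.114]
orientation: [179.9, 0.1, 112.8]
ft_force: [1.0, 0.1, -6.0]
finger_gap: 0.533
```

```bash
python3 - <<'E'
from h import *
from cell import arm, optics
s=arm.observe(); c=optics.capture("wrist"); pickle.dump((s,c),open("f.pkl","wb"))
print(s["time"],s["tcp_pos"],s["orientation"],s["ft_force"],s["joint_pos"],s["finger_gap"]*94)
cv2.imwrite("pics/f.png",c["frame"][:,:,::-1])
E
```

```text
5.6 [ 0.41906646 -0.16911928  0.11398778] [1.79945240e+02 1.34004424e-01 1.12837538e+02] [ 0.99478086  0.1307425  -5.95482179] [-2.91435700e+01 -4.64195777e+00  1.01600015e+02 -3.96999163e-02
  8.29026470e+01 -1.41976315e+02] 50.1182521011239
```

View pics/f.png

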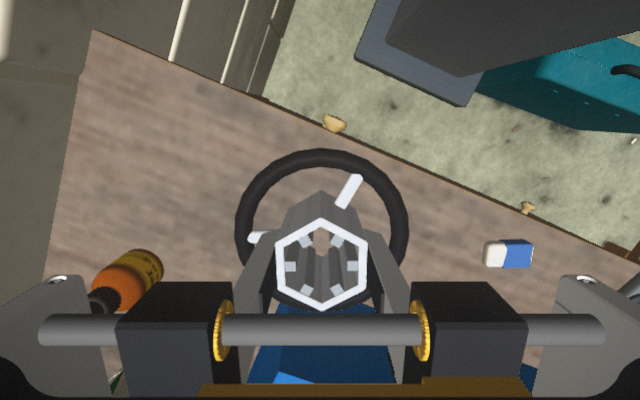

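Held: the opening is 50.1 mm and the force −6 N. Next I'll measure where the hub sits in the tool.

```bash
python3 - <<'E'
from h import *
s,c=pickle.load(open("f.pkl","rb"))
a=cv2.resize(c["frame"][205:320,260:385],None,fx=5,fy=5,interpolation=cv2.INTER_CUBIC)
cv2.imwrite("pics/f2.png",a[:,:,::-1])
E
```

```text
(no output)
```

View pics/f2.png

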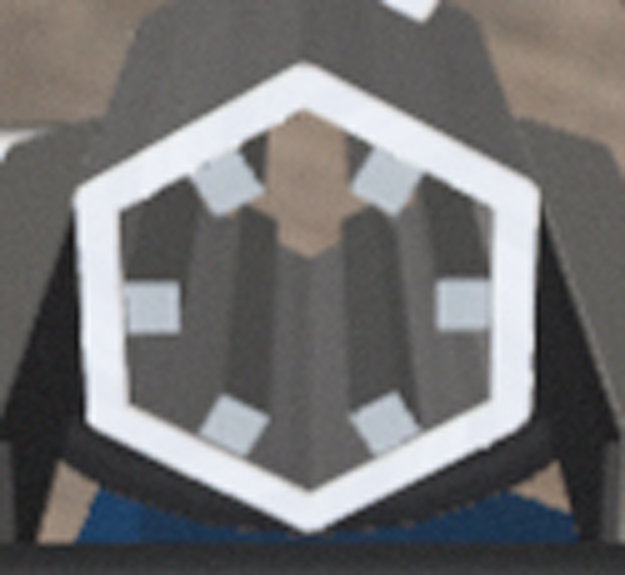

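```bash
cat > fitw.py <<'E'
from h import *
from scipy.optimize import least_squares
from scipy.spatial.transform import Rotation as Ro
def fit(c,px,top=True):
    # px: 6 corners, clockwise in image from the top one; pose of hub top in TOOL frame (x,y,z, rotvec small)
    M=np.linalg.inv(c["mount"]);R,t=M[:3,:3],M[:3,3]
    k=.05/np.sqrt(3)
    a=np.deg2rad(-90+60*np.arange(6)); H=np.stack([k*np.cos(a),k*np.sin(a),0*a],1)
    g=lambda p:Ro.from_euler('xyz',p[3:],degrees=True).apply(H)+p[:3]
    return least_squares(lambda p:(proj(c,g(p),R,t)-px).ravel(),[0,0,-.006,0,0,0]), least_squares(lambda p:(proj(c,g([p[0],p[1],p[2],0,0,p[3]]),R,t)-px).ravel(),[0,0,-.006,0])
E
python3 - <<'E'
from fitw import *
s,c=pickle.load(open("f.pkl","rb"))
f=lambda x,y:np.array([(x+.5)/5-.5+260,(y+.5)/5-.5+205])
T=np.array([f(*q) for q in [(304,61),(540,188),(532,420),(312,533),(85,420),(75,190)]])
for r in fit(c,T): print(r.x.round(4),r.cost, r.fun.round(1))
E
```

```text
[-3.000e-04  1.000e-04 -5.900e-03  9.754e-01  9.121e-01 -5.061e-01] 0.6155526224270571 [ 0.1  0.   0.  -0.2 -0.1  0.4 -0.3 -0.4  0.6  0.5 -0.3 -0.3]
[-0.0003  0.0004 -0.0053 -0.2988] 0.951397328933822 [ 0.4 -0.1 -0.2 -0.5 -0.3  0.2 -0.4 -0.1  0.5  0.8 -0.  -0.3]
```

Request:
{"op": "move_arm", "data": {"travel": [[0, 0, -20], [0, 0, -50], [0, 0, -80], [0, 0, -110], [0, 0, -135], [0, 0, -150], [0, 0, -156], [0, 0, -156]], "roll": [0, 0, 0, 0, 0, 0, 0, 0]}}

```text
time: 6.32
tcp_pos: [0.4188, -0.1688, 0.2696]
orientation: [180.0, 0.1, 112.8]
ft_force: [0.4, 0.3, -5.6]
finger_gap: 0.53
```

Request:
{"op": "move_arm", "data": {"travel": [[12, 5, 0], [34, 13, 0], [60, 24, 0], [88, 35, 0], [116, 46, 0], [144, 57, 0], [172, 68, 0], [200, 79, 0], [228, 90, 0], [256, 101, 0], [284, 112, 0], [310, 123, 0], [335, 132, 0], [354, 140, 0], [364, 144, 0], [364, 144, 0], [364, 144, 0]], "roll": [0, 0, 1, 3, 5, 7, 9, 11, 13, 15, 17, 18, 19, 19.5, 19.9, 19.9, 19.9]}}

```text
time: 7.73
tcp_pos: [0.4093, 0.2224, 0.2663]
orientation: [-179.8, 0.2, 93.0]
ft_force: [0.4, 0.0, -5.7]
finger_gap: 0.528
```

```bash
python3 - <<'E'
from h import *
from cell import arm, optics
s=arm.observe(); c=optics.capture("wrist"); pickle.dump((s,c),open("g.pkl","wb"))
print(s["time"],s["tcp_pos"],s["orientation"],s["ft_force"],s["joint_pos"],s["finger_gap"]*94)
cv2.imwrite("pics/g.png",c["frame"][:,:,::-1])
a=cv2.resize(c["frame"][205:320,260:385],None,fx=5,fy=5,interpolation=cv2.INTER_CUBIC)
cv2.imwrite("pics/g2.png",a[:,:,::-1])
for n in ["scene","top"]:
    k=optics.capture(n); pickle.dump(k,open(f"g_{n}.pkl","wb")); cv2.imwrite(f"pics/g_{n}.png",k["frame"][:,:,::-1])
E
```

```text
7.7333 [0.40928469 0.2223949  0.26633785] [-179.78675639    0.21045959   93.01943807] [ 0.35638687  0.03096854 -5.69998944] [ 21.6317878   -5.85689972  85.28444169  -0.1337792  100.84169172
 -71.41211326] 49.60198490421375
```

View pics/g2.png

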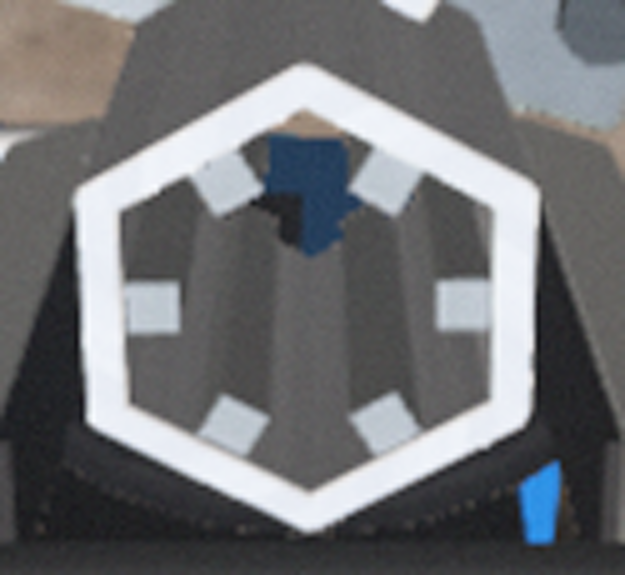

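View pics/g_scene.png

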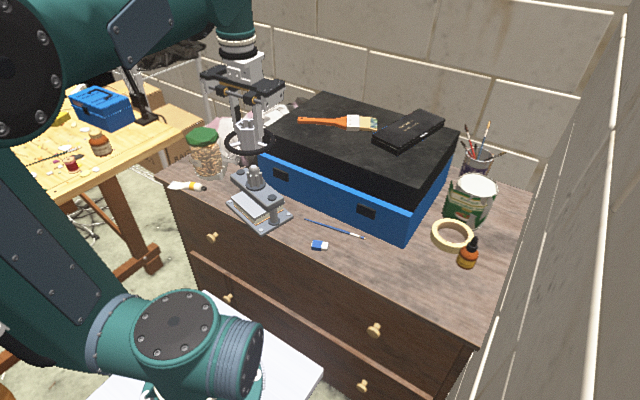

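The grip is unchanged, with the hub still aligned. Descending until the tip enters the bore.

Request:
{"op": "move_arm", "data": {"travel": [[0, 1, 10], [-0.3, 1.2, 25], [-0.3, 1.2, 40], [-0.3, 1.2, 52], [-0.3, 1.2, 60], [-0.3, 1.2, 65], [-0.3, 1.2, 68], [-0.3, 1.2, 71], [-0.3, 1.2, 71], [-0.3, 1.2, 71]], "roll": [0, 0, 0, 0, 0, 0, 0, 0, 0, 0]}}

```text
time: 8.72
tcp_pos: [0.4114, 0.2213, 0.1975]
orientation: [180.0, 0.1, 92.9]
ft_force: [0.4, -0.4, -6.0]
finger_gap: 0.527
```

```bash
cat > st.py <<'E'
import sys
from h import *
from cell import arm, optics
n=sys.argv[1]
s=arm.observe(); print(s["time"],s["tcp_pos"].round(4),s["orientation"].round(2),s["ft_force"].round(1),s["ft_torque"].round(2))
c=optics.capture("wrist"); pickle.dump((s,c),open(n+".pkl","wb"))
a=cv2.resize(c["frame"][205:320,260:385],None,fx=5,fy=5,interpolation=cv2.INTER_CUBIC)
cv2.imwrite(f"pics/{n}2.png",a[:,:,::-1])
k=optics.capture("scene"); pickle.dump(k,open(f"{n}_s.pkl","wb"))
a=cv2.resize(k["frame"][90:240,190:330],None,fx=4,fy=4,interpolation=cv2.INTER_CUBIC)
cv2.imwrite(f"pics/{n}s.png",a[:,:,::-1])
E
python3 st.py i
```

```text
8.7167 [0.4114 0.2213 0.1975] [1.7999e+02 1.2000e-01 9.2880e+01] [ 0.4 -0.4 -6. ] [ 0.05 -0.    0.05]
```

View pics/i2.png

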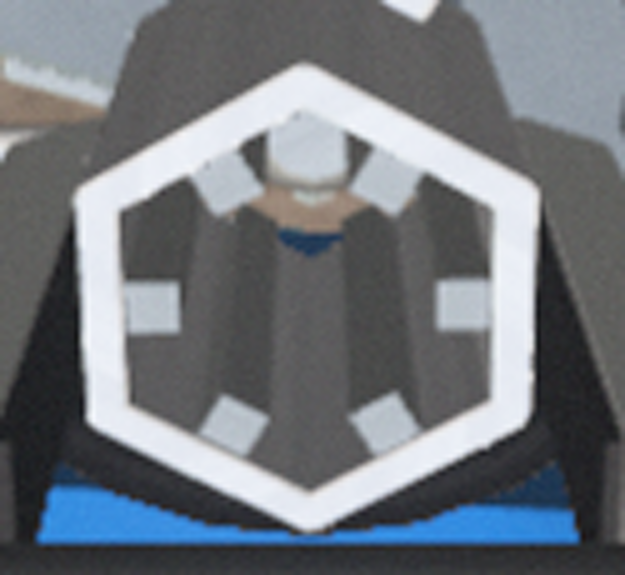

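View pics/is.png

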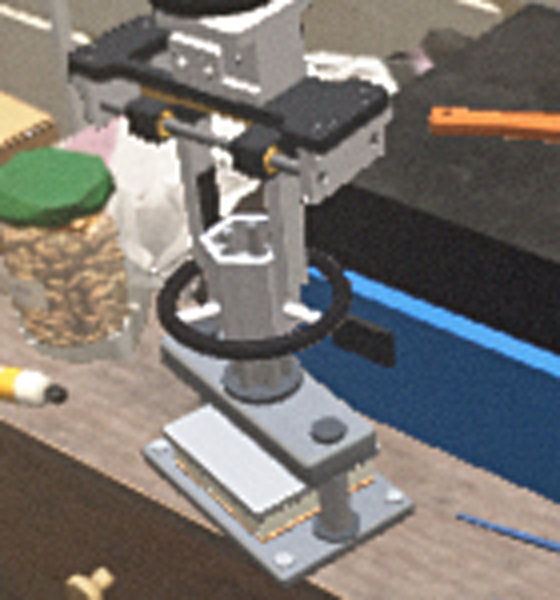

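```bash
python3 - <<'E'
from h import *
s,c=pickle.load(open("i.pkl","rb"))
M=np.linalg.inv(c["mount"]);R,t=M[:3,:3],M[:3,3]
for z in (.0425,):
  X=[[0,0,z],[0,.007,z],[0,-.007,z],[.007,0,z]]
  print((proj(c,X,R,t)-[260,205]+.5)*5-.5)
E
```

```text
[[310.95954409 138.33814428]
 [311.03672799 184.18278289]
 [310.88095362  91.65314687]
 [360.64302551 138.22720288]]
```

Alignment agrees within about 0.5 mm: the lower tip edge is seen at 187 against 184 predicted. Going on down carefully.

Request:
{"op": "move_arm", "data": {"travel": [[-0.3, 0, 4], [0, 0, 8], [0, 0, 12], [0, 0, 15], [0, 0, 17], [0, 0, 17]], "roll": [0, 0, 0, 0, 0, 0]}}

```text
time: 9.32
tcp_pos: [0.4112, 0.2212, 0.1797]
orientation: [-179.9, 0.1, 92.9]
ft_force: [0.1, -0.0, -6.0]
finger_gap: 0.53
```

Request:
{"op": "move_arm", "data": {"travel": [[0, 0, 1], [0, 0, 2], [0, 0, 3], [0, 0, 4], [0, 0, 4]], "roll": [0, 0, 0, 0, 0]}}

```text
time: 9.73
tcp_pos: [0.4111, 0.2212, 0.1756]
orientation: [-179.9, 0.1, 92.9]
ft_force: [-0.4, 1.4, -5.2]
finger_gap: 0.528
```

Request:
{"op": "move_arm", "data": {"travel": [[0, 0, 1], [0, 0, 2], [0, 0, 3], [0, 0, 4], [0, 0, 5], [0, 0, 6], [0, 0, 6]], "roll": [0, 0, 0, 0, 0, 0, 0]}}

```text
time: 10.32
tcp_pos: [0.4111, 0.2212, 0.1693]
orientation: [-179.9, 0.1, 92.9]
ft_force: [-0.7, 1.0, -6.1]
finger_gap: 0.53
```

It is going in freely, meshed. On down.

Request:
{"op": "move_arm", "data": {"travel": [[0, 0, 1.5], [0, 0, 3], [0, 0, 4.5], [0, 0, 6], [0, 0, 7.5], [0, 0, 9], [0, 0, 10], [0, 0, 10]], "roll": [0, 0, 0, 0, 0, 0, 0, 0]}}

```text
time: 10.98
tcp_pos: [0.411, 0.2212, 0.159]
orientation: [-179.9, 0.1, 92.9]
ft_force: [0.1, 0.5, -5.9]
finger_gap: 0.528
```

Request:
{"op": "move_arm", "data": {"travel": [[0, 0, 1], [0, 0, 2], [0, 0, 3], [0, 0, 3], [0, 0, 3]], "roll": [0, 0, 0, 0, 0]}}

```text
time: 11.4
tcp_pos: [0.411, 0.2212, 0.1558]
orientation: [-179.9, 0.1, 92.9]
ft_force: [-0.4, 0.0, -5.9]
finger_gap: 0.529
```

```bash
python3 st.py j
```

```text
11.4 [0.411  0.2212 0.1558] [-1.7991e+02  1.4000e-01  9.2880e+01] [-0.4  0.  -5.9] [ 0.25 -0.02 -0.04]
```

View pics/j2.png

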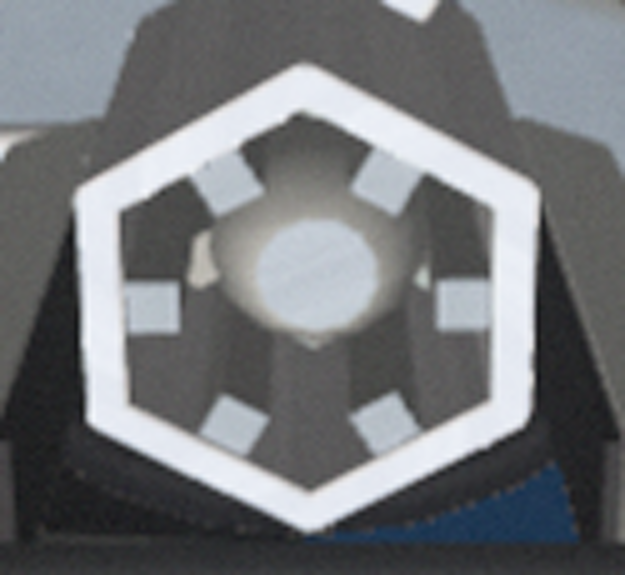

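View pics/js.png

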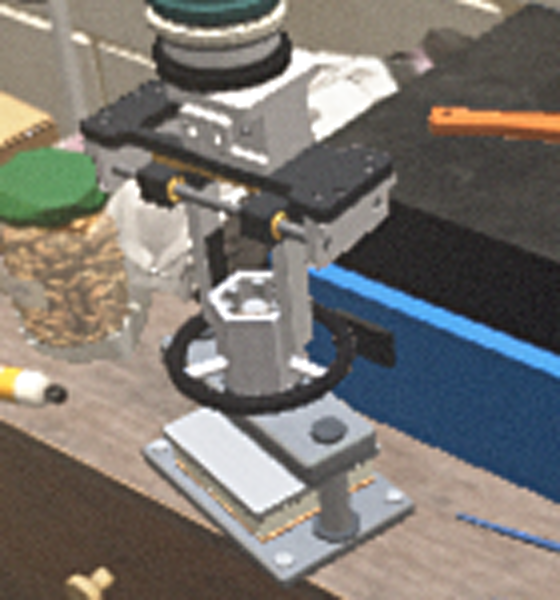

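The spindle tip is now inside the bore, at crop (317,275). The full weight is still on the arm, so it has not reached the collar. Smaller steps now.

Request:
{"op": "move_arm", "data": {"travel": [[0, 0, 0.6], [0, 0, 1.2], [0, 0, 1.8], [0, 0, 1.8]], "roll": [0, 0, 0, 0]}}

```text
time: 11.83
tcp_pos: [0.4111, 0.2212, 0.1544]
orientation: [-179.9, 0.1, 92.9]
ft_force: [-0.6, 0.9, -3.2]
finger_gap: 0.527
```

Request:
{"op": "move_arm", "data": {"travel": [[0, 0, 0.6], [0, 0, 1.2], [0, 0, 1.8], [0, 0, 1.8]], "roll": [0, 0, 0, 0]}}

```text
time: 12.17
tcp_pos: [0.4111, 0.2212, 0.1543]
orientation: [-180.0, 0.1, 92.9]
ft_force: [-4.2, -1.1, 5.0]
finger_gap: 0.526
```

Request:
{"op": "move_arm", "data": {"travel": [[0, 0, 1], [0, 0, 2], [0, 0, 2.5], [0, 0, 2.5], [0, 0, 2.5]], "roll": [0, 1, 0, -1, 0]}}

```text
time: 12.58
tcp_pos: [0.4114, 0.2215, 0.1543]
orientation: [179.9, 0.1, 92.9]
ft_force: [-4.3, -1.5, 8.7]
finger_gap: 0.531
```

```bash
python3 st.py k
```

```text
12.5833 [0.4114 0.2215 0.1543] [1.7989e+02 6.0000e-02 9.2900e+01] [-4.3 -1.5  8.7] [-0.17  1.03  0.07]
```

View pics/k2.png

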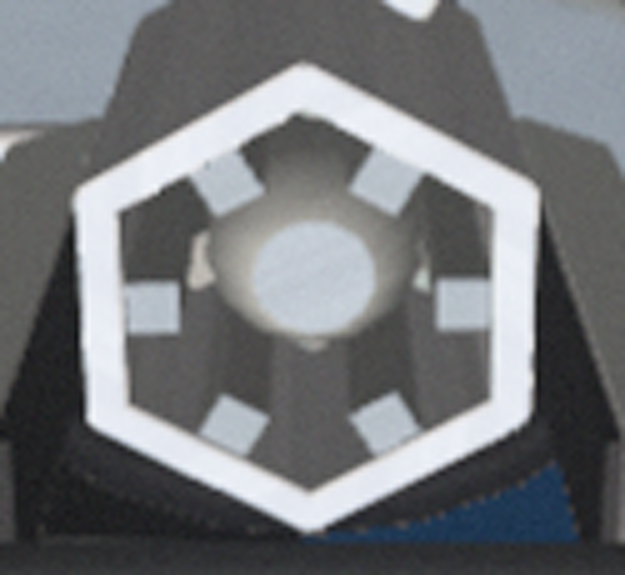

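View pics/ks.png

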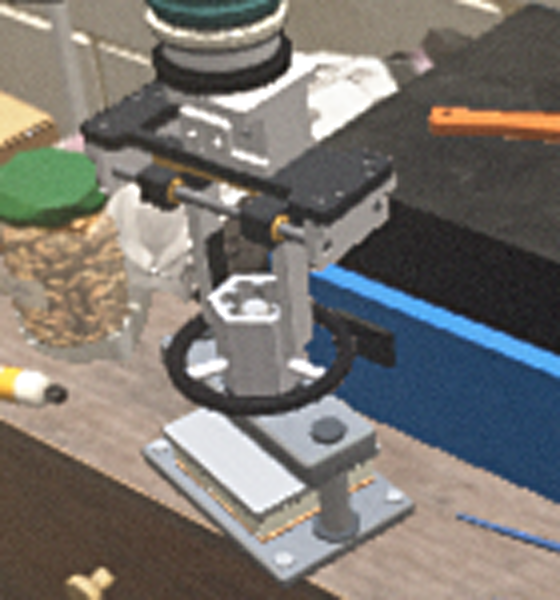

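Request:
{"op": "move_arm", "data": {"travel": [[0, 0, 1.5], [0, 0, 3], [0, 0, 4.5], [0, 0, 4.5], [0, 0, 4.5]], "roll": [1, -1, 1, -1, 0]}}

```text
time: 13.1
tcp_pos: [0.4117, 0.2219, 0.1542]
orientation: [179.7, -0.0, 92.9]
ft_force: [-7.7, -1.3, 17.6]
finger_gap: 0.525
```

```bash
python3 - <<'E'
from h import *
from cell import arm, optics
s=arm.observe(); c=optics.capture("wrist")
print(s["tcp_pos"],s["orientation"])
M=np.linalg.inv(c["mount"]);R,t=M[:3,:3],M[:3,3]
Z=c["range_z"]
def pt(x,y):
    u,v=int(round((x+.5)/5-.5+260)),int(round((y+.5)/5-.5+205))
    z=np.median(Z[v-1:v+2,u-1:u+2]); p=ray(c,u,v)*z
    return (R.T@(p-t)*1000).round(1)
print("end",pt(314,278),pt(290,275),pt(335,280))
for q in [(98,290),(515,290),(420,130),(200,130),(215,482),(410,480)]: print(pt(*q))
for z in (-.003,0,.003): print((proj(c,[[0,0,z]],R,t)-[260,205]+.5)*5-.5)
E
```

```text
[0.41173036 0.22189658 0.15422653] [ 1.79728152e+02 -9.23396772e-03  9.29201980e+01]
end [ 0.  -0.7 -0.4] [-2.3 -0.9 -0.8] [ 2.8 -0.1 -0.5]
[-23.5  -2.1  -6.4]
[22.3 -2.  -6.5]
[ 11.7 -20.6  -6.1]
[-11.6 -20.9  -6.6]
[-10.9  22.3  -5.7]
[14.3 48.6 32.1]
[[312.07178651 293.66665162]]
[[311.98197117 280.9662996 ]]
[[311.89514867 268.6890919 ]]
```

The depth readings put the hub top 6.0 mm above the spindle end, which is the home position. I'll relax the push and release.

Request:
{"op": "move_arm", "data": {"travel": [[0, -0.4, -0.3], [0, -0.4, -0.3], [0, -0.4, -0.3]], "roll": [0, 0, 0]}}

```text
time: 13.4
tcp_pos: [0.4116, 0.2221, 0.1544]
orientation: [179.7, -0.0, 92.8]
ft_force: [-1.3, 1.2, -0.1]
finger_gap: 0.527
```

Request:
{"op": "move_arm", "data": {"travel": [[0, 0, 0], [0, 0, 0], [0, 0, 0], [0, 0, 0], [0, 0, 0], [0, 0, 0], [0, 0, 0], [0, 0, 0]], "roll": [0, 0, 0, 0, 0, 0, 0, 0], "jaw": 0}}

```text
time: 14.07
tcp_pos: [0.4116, 0.2221, 0.1544]
orientation: [179.7, -0.0, 92.8]
ft_force: [-0.7, 0.5, 0.6]
finger_gap: 0.998
```

Request:
{"op": "move_arm", "data": {"travel": [[0, 0, -3], [0, 0, -12], [0, 0, -30], [0, 0, -55], [0, 0, -80], [0, 0, -105], [0, 0, -130], [0, 0, -145], [0, 0, -145], [0, 0, -145]], "roll": [0, 0, 0, 0, 0, 0, 0, 0, 0, 0]}}

```text
time: 14.9
tcp_pos: [0.4112, 0.2221, 0.3007]
orientation: [179.5, -0.1, 92.8]
ft_force: [0.2, 0.3, -0.4]
finger_gap: 1.002
```

```bash
python3 - <<'E'
from h import *
from cell import arm, optics
s=arm.observe(); c=optics.capture("wrist"); pickle.dump((s,c),open("m.pkl","wb"))
print(s["time"],s["tcp_pos"],s["ft_force"],s["finger_gap"])
a=cv2.resize(c["frame"][110:270,220:420],None,fx=3.5,fy=3.5,interpolation=cv2.INTER_CUBIC)
cv2.imwrite("pics/m.png",a[:,:,::-1])
k=optics.capture("scene")
a=cv2.resize(k["frame"][90:240,190:330],None,fx=4,fy=4,interpolation=cv2.INTER_CUBIC)
cv2.imwrite("pics/ms.png",a[:,:,::-1])
E
```

```text
14.9 [0.41122428 0.22210817 0.30067274] [ 0.1802634   0.29873094 -0.41541931] 1.0019702896338274
```

View pics/m.png

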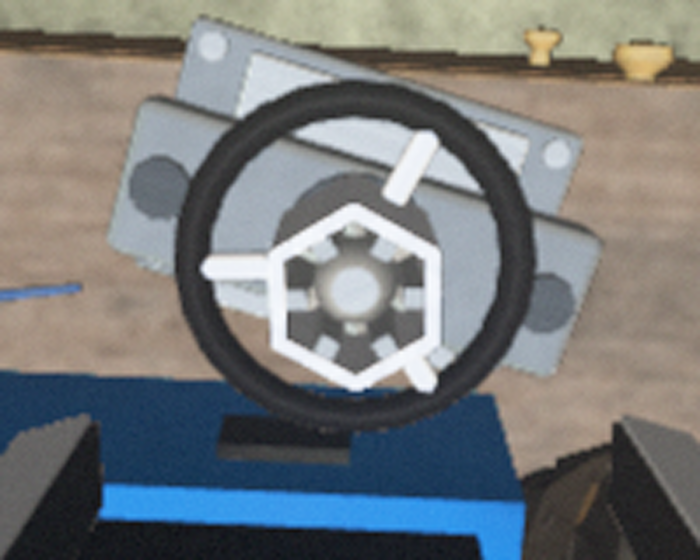

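View pics/ms.png

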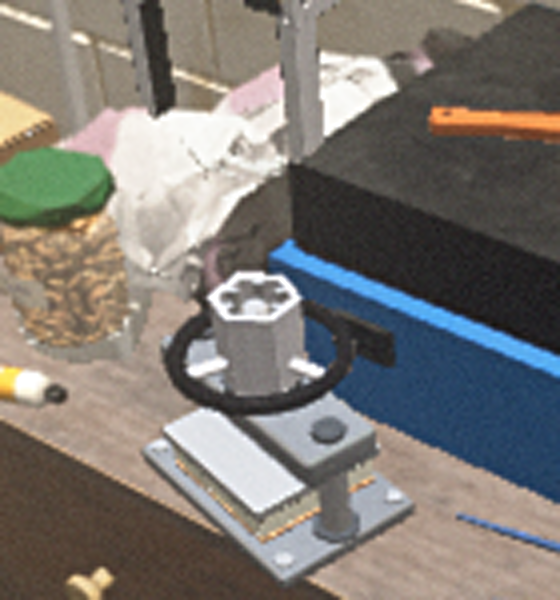

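The wheel stands level with the spindle end centred in the bore, at crop (353,287), and the teeth are interleaved. The gripper is well clear. Handing the job in.

```bash
python3 - <<'E'
from cell import ticket
print(ticket.job_done())
E
```

```text
the job is handed in; nothing more can be done
None
```

The hand wheel is back on the press spindle, meshed and home on the collar. I let go of it and handed the job in at about 15 s; no verdict is reported.

- **Fitting:** I gripped the hub across two flats with 50 N, turned it to match the spindle's teeth and lowered it. The teeth meshed without needing any rocking, apart from about ±1° while I pressed it onto the collar.
- **Home:** The height stopped changing at TCP z of about 0.154 m while the upward push rose to about 18 N. Depth readings put the hub top about 6 mm above the spindle end, the home value; one of the six hub readings missed the hub and I ignored it.
- **After letting go:** The last pictures show the wheel level and centred on the spindle. The gripper was fully open about 145 mm above it, with the force near zero.
- **Small disagreement:** My estimates of the spindle's position differed by about 1 mm between the end, the teeth and the collar. The fit did not show any problem from it.

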